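# Tip a hard case out of a tight rack and stand it in the caddy

## Task

Four upright hard cases are packed tight in the rack: tip the one with two steel latches on its spine forward by its top edge, its foot staying in the rack, until it leans on the rack's front rail. Then lift it out and lower it, upright and not dropped, into the empty slot of the wooden caddy and let go. Leave the other cases standing in the rack and do not disturb anything else.

Things in the scene. Friction and masses are not known exactly. Their poses are not given: they have to be found in the camera images.
- rack: Fixed plywood rack, 213 x 190 mm; origin: centre, on the bench; -x is its open front (it faces to the left as the robot sees it), y runs along the row. The cases stand on its 12 mm floor at y = -62, -21, 21, 62 mm in any order, 1.5 mm apart: spines at x = -50, rears at +46, tops at z = 152 mm. End panels 117 mm high. A 4 mm high bead at x = -55 mm stops the feet from sliding forward, a 10 mm strip from sliding back.
- rack_board (a point): Middle of the top edge of the rack's upright back board, on its front face: 84 mm behind the rack's origin, 300 mm high. It leaves a gap 38 mm deep behind the cases: too close for a gripper pointing straight down there, so reach in behind a case with the tool tilted, its body leaning over the cases toward the front of the rack.
- rack_rail (a point): Middle of the front rail, a 12 mm round bar along y, 105 mm in front of the rack's origin, 59 mm high. A case tipped forward about its lower front edge passes its balance at 35 degrees, then falls on by itself and stays leaning on the rail at about 45 degrees, its upper part wholly in front of the other cases, free to be gripped by its 40 mm sides.
- latch_case: Loose hard plastic case, a grey box 96 (its x, depth) x 40 (its y, thickness) x 140 mm (its z, height) with 4 mm rounded edges, about 0.4 kg. Origin: centre of its underside; z up through its top, -x side is the spine (faces the open front of the rack). The one to fetch: two steel latches (24 x 22 mm) on its spine, 35 and 105 mm up, the upper one with a flat steel strap 24 mm wide running over the edge and 33 mm onto the top.
- case_foot (a point): Middle of the lower front edge of the case with the latches (its foot, on which it tips), 48 mm in front of its origin.
- plain_case: Loose hard plastic case, a grey box 96 (its x, depth) x 40 (its y, thickness) x 140 mm (its z, height) with 4 mm rounded edges, about 0.4 kg. Origin: centre of its underside; z up through its top, -x side is the spine (faces the open front of the rack). Stays: smooth spine.
- ribbed_case: Loose hard plastic case, a grey box 96 (its x, depth) x 40 (its y, thickness) x 140 mm (its z, height) with 4 mm rounded edges, about 0.4 kg. Origin: centre of its underside; z up through its top, -x side is the spine (faces the open front of the rack). Stays: six cross ribs on its spine.
- panel_case: Loose hard plastic case, a grey box 96 (its x, depth) x 40 (its y, thickness) x 140 mm (its z, height) with 4 mm rounded edges, about 0.4 kg. Origin: centre of its underside; z up through its top, -x side is the spine (faces the open front of the rack). Stays: one raised panel on its spine.
- caddy: Fixed open wooden caddy 124 (x) x 142 (y) mm; origin: centre, on the bench top. Its +y part is the empty slot for a case, its -y part a tray (walls 53 mm high) with a box of nails in it.
- caddy_slot (a point): Centre of the slot's floor, 8 mm over the bench; axes as the caddy. The slot is 108 mm along x and 48 mm along y inside, its walls 60 mm high above this floor and 8 mm thick.
- nail_box: Bystander: small box of nails 50 x 70 x 60 mm standing in the caddy's tray; origin at the centre of its underside.
- jar: Bystander: jar of screws with a red lid, 66 mm wide, 90 mm high; origin at the centre of its underside.
- tape_measure: Bystander: yellow tape measure 65 x 81 x 33 mm; origin at the centre of its underside.
- glue_bottle: Bystander: white glue bottle with a pointed cap, 57 mm wide, 166 mm high; origin at the centre of its underside.

How it is judged:
On the way, in this order (a step that is already met when the one before it is completed fails the run):
1. the case with the latches is tipped forward by at least 37 degrees with its foot still in the rack (angle between latch_case's own z axis and vertical above 0.65 rad and height (world z) of case_foot below 0.035 m and x of case_foot in the frame of rack above -0.085 m), for 0.2 s.
2. it is lowered into the caddy's slot while still held, its foot within 25 mm of the slot's floor (x of latch_case in the frame of caddy_slot between -0.012 and 0.012 m and y of latch_case in the frame of caddy_slot between -0.01 and 0.01 m and z of latch_case in the frame of caddy_slot below 0.025 m and contact force between latch_case and the fingers above 1 N), for 0.1 s.
At the end, for the whole second after the job is handed in: The case with the latches stands on the floor of the caddy's slot (within 6 mm of it, 12 mm along and 10 mm across its centre), upright within 0.1 rad, at rest and released; the other three cases stand upright (0.1 rad) in the rack (x of latch_case in the frame of caddy_slot between -0.012 and 0.012 m and y of latch_case in the frame of caddy_slot between -0.01 and 0.01 m and z of latch_case in the frame of caddy_slot below 0.006 m and angle between each of latch_case, plain_case, ribbed_case, panel_case's own z axis and vertical below 0.1 rad and linear speed of latch_case below 0.02 m/s); the robot touches nothing.
It fails at once if another case is moved more than 30 mm or tipped more than 0.5 rad (distance of any of plain_case, ribbed_case, panel_case from where it was at the start of the episode above 0.03 m or angle between any of plain_case, ribbed_case, panel_case's own z axis and vertical above 0.5 rad).
It fails at once if a bystander is moved more than 30 mm (distance of any of nail_box, jar, tape_measure, glue_bottle from where it was at the start of the episode above 0.03 m).
It also fails if it takes over 53 s, if anything falls off the work surface, if the arm or the gripper's body presses on something with over 40 N, if the wrist force passes 120 N, or if a joint passes its speed limit or range.

## Robot

A 6-joint arm with a two-finger parallel gripper is mounted at the origin on a cart in front of the work surface, level with it; the furniture and walls round the work are solid. World frame = base frame: x ahead of the robot, y to its left, z up, the work surface at z = 0. Lengths are in m, angles in rad, forces in N, time in s.
With the tool pointing down it reaches from about 0.375 to 0.975 m from the base axis. Payload 3.8 kg.
Tool frame: the origin (TCP) lies midway between the tips of the shut fingers; the grasp point (between the pads) lies 19 mm behind it; z points along the fingers, y is the line along which they close (so a half turn about z gives the same grasp; the last joint's range is limited). The gripper opens to 85 mm and grips with 20 to 120 N. Pads are 22 mm wide; open, the fingers measure 114 mm over their backs; the gripper's body (76 mm by 85 mm) begins 54 mm behind the grasp point. The pads swing forward as they close: fully open they stand 13 mm farther back than shut.
Start: joints at [1.189, 0.264, 1.604, -0, 1.274, -0.037], TCP at [0.228, 0.635, 0.231] pointing down, gripper open.
Joint ranges: [-2.63, 2.63], [-0.94, 2.18], [0.31, 2.57], [-1.31, 4.45], [0, 2.66], [-2.55, 2.55]. Speed limits (rad/s): [2.57, 2.57, 3.14, 3.14, 3.14, 3.14].

## Interface

Orientations are given as a rotation vector (axis times angle).
In Python, from workcell import bot gives the robot as it stands.
- The arm moves only by the tool step_arm, never from a script. Its argument "motion" is a list of rows, each a list of 5 numbers: the finger opening in cm, from 0 to 8.54, then the shift along the tool's x, y, z in cm, then the turn about the tool's z in degrees. In form: [[claw, dx, dy, dz, twist], ...]. A call has 1 to 20 rows; each row is the pose to reach, as a shift and turn from the pose commanded when the call began, along the tool's axes at that moment; what a row does not reach only later rows make up. A row lasts 1/10 s, in which the tool goes at most 50 mm and 8.59 degrees, less where a joint would pass 70% of its speed; a pose out of reach is approached as far as the arm can. A call with a gripper value outside its range is refused whole. The fingers move at their own pace and stop on an object; "force" is the grip in N (left out, the last holds). Time passes only in rows, so rows that repeat a pose let the fingers close. It gives the time, the measured TCP pose, the force, the opening and the grip force at its end, in the units of the state.
- bot.read_state(): the state, without advancing time (a new reading comes with each control period).
- bot.read_camera(name): name is "scene" or "side" or "wrist"; returns (picture, depth): 420x560x3 uint8, red, green, blue; 420x560 float32, m along the optical axis (not along the pixel's ray), 0 where there is no reading.
- bot.calibration(name): a dict with "mtx" (3x3 intrinsics, pixels), "origin" and "orientation" of the camera in the world; the wrist camera has in their place "T_tool_cam" (4x4, takes a point from camera to tool coordinates, whose origin is the TCP and whose axes are the flange's). Camera axes: x right, y up, looking along -z (the intrinsics and any distortion apply to the point x, -y, -z); pixel columns grow to the right and rows downward; lengths in m; the calibration is good to about 2 mm. A picture is of the moment at which its call begins: read the wrist's pose just before it. calibration takes no time and is no camera call.
- bot.finish_job(): hands the job in; it is judged then, once.
The state is a dict: "time": time; "q": joint angles; "joint_vel": joint speeds; "joint_torque": joint torques, N m; "tool_pos": TCP position; "tcp_rot": TCP orientation; "wrist_force": force on the tool from outside, world axes, zero at the start; "torque": the same for the moment, N m; "width": opening from 0.0 (shut) to 1.0 (fully open); "grip_force": force on a finger pad.
Only numpy, scipy, OpenCV 4.12 (cv2) and the standard library are available. Lean on these libraries where they do the work, as an engineer would, in place of code of your own. Each camera call takes 0.05 s, during which the arm holds its last target. There are 200 camera calls.

## Working session

There is one attempt and no reset: what is moved stays moved. The work goes in short steps, Python scripts to look and compute and a tool call to move; the robot and the scene stay as the last step left them, time stands still between calls to the robot, and variables do not carry over. Pictures are saved under pics/ and viewed, at most 10 in all, crops included, and the job is handed in when it is done.

Besides the shell and the picture viewer there is one more tool, called after "Request:" by a JSON object that holds its "name" and its "arguments". step_arm: Moves the arm, as the interface text tells. Its arguments: {"type":"object","properties":{"motion":{"type":"array","items":{"type":"array","items":{"type":"number"}}},"force":{"type":"number"}},"required":["motion"]}

```bash
ls; mkdir -p pics
python3 - <<'E'
from workcell import bot
import cv2,numpy as np
s=bot.read_state();print(s['tool_pos'],s['tcp_rot'],s['time'])
for n in ['scene','side','wrist']:
    p,d=bot.read_camera(n);cv2.imwrite(f'pics/{n}0.png',p[:,:,::-1]);np.save(f'pics/{n}0.npy',d)
    print(n,bot.calibration(n))
a=[cv2.imread(f'pics/{n}0.png') for n in ['scene','side','wrist']]
E
```

```text
pics
[0.22787957 0.63457805 0.22994963] [-0.53881041 -3.0945724   0.00349312] 0.0
scene {'mtx': array([[518.67693739,   0.        , 284.14137521],
       [  0.        , 518.67693739, 223.84610588],
       [  0.        ,   0.        ,   1.        ]]), 'origin': array([0.41904113, 1.25428697, 0.95873425]), 'orientation': array([ 0.03943716, -1.48774048, -2.67010533])}
side {'mtx': array([[425.01332315,   0.        , 282.6700871 ],
       [  0.        , 425.01332315, 210.02948306],
       [  0.        ,   0.        ,   1.        ]]), 'origin': array([0.45852336, 1.00560579, 0.97295165]), 'orientation': array([ 0.02218584, -1.32243097, -2.77695883])}
wrist {'mtx': array([[311.35475936,   0.        , 279.17875946],
       [  0.        , 311.35475936, 207.12691754],
       [  0.        ,   0.        ,   1.        ]]), 'T_tool_cam': array([[-2.72385690e-04,  9.62867724e-01,  2.69973464e-01,
         6.84597046e-02],
       [ 9.99999572e-01,  2.35100932e-05,  9.25085230e-04,
         6.84840793e-05],
       [ 8.84387610e-04,  2.69973600e-01, -9.62867319e-01,
        -1.42675652e-01],
       [ 0.00000000e+00,  0.00000000e+00,  0.00000000e+00,
         1.00000000e+00]])}
```

View pics/scene0.png

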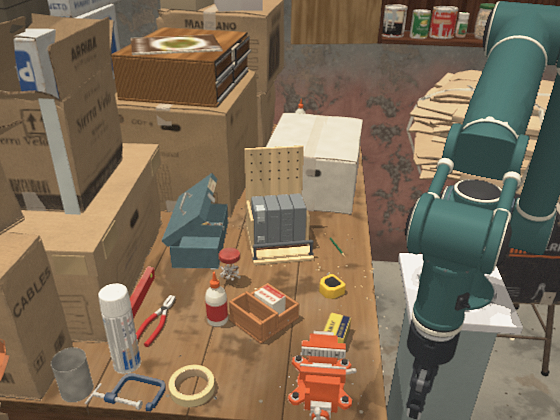

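View pics/side0.png

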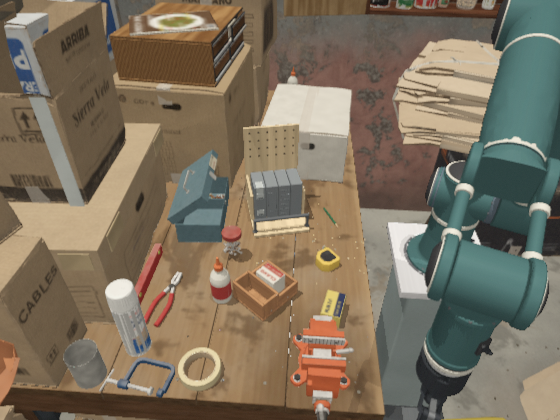

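The scene shows the rack near scene px (280,225), front facing +y (toward the camera), and the caddy near (265,312) with its empty slot. I'll zoom in and get the depth points.

```bash
cat > h.py <<'E'
from workcell import bot
import numpy as np,cv2
from scipy.spatial.transform import Rotation as R
def pose(n,s=None):
    c=bot.calibration(n)
    if 'origin' in c: return c['mtx'],R.from_rotvec(c['orientation']).as_matrix(),np.array(c['origin'])
    s=s or bot.read_state();T=np.eye(4);T[:3,:3]=R.from_rotvec(s['tcp_rot']).as_matrix();T[:3,3]=s['tool_pos']
    T=T@c['T_tool_cam'];return c['mtx'],T[:3,:3],T[:3,3]
def cloud(n,d,s=None):
    K,Rm,o=pose(n,s);v,u=np.mgrid[:420,:560]
    p=np.stack([(u-K[0,2])/K[0,0]*d,-(v-K[1,2])/K[1,1]*d,-d],-1)
    return p@Rm.T+o
def ray(n,u,v,z,s=None):
    K,Rm,o=pose(n,s);r=Rm@np.array([(u-K[0,2])/K[0,0],-(v-K[1,2])/K[1,1],-1]);return o+r*(z-o[2])/r[2]
E
python3 - <<'E'
from h import *
a=cv2.imread('pics/scene0.png')[140:345,190:350];b=cv2.imread('pics/side0.png')[115:320,190:350]
cv2.imwrite('pics/crop0.png',np.hstack([cv2.resize(x,None,fx=2.5,fy=2.5,interpolation=cv2.INTER_CUBIC) for x in(a,b)]))
for n in('scene','side'):
    P=cloud(n,np.load(f'pics/{n}0.npy')); 
    for u,v in ([(256,205),(295,200),(265,312),(228,260),(332,285),(215,300)] if n=='scene' else [(257,185),(295,178),(262,290),(231,242),(327,257),(220,280)]): print(n,u,v,P[v,u].round(3))
    z=P[...,2]; m=(abs(z-.152)<.008)&(P[...,1]<.2)&(P[...,0]>.2)&(P[...,0]<.9)
    m=cv2.morphologyEx(m.astype(np.uint8),cv2.MORPH_OPEN,np.ones((2,2)))
    c=max(cv2.findContours(m,0,2)[0],key=cv2.contourArea);mm=np.zeros_like(m);cv2.drawContours(mm,[c],-1,1,-1);mm&=m
    q=P[mm>0];print(len(q),np.median(q[:,2]),cv2.minAreaRect(q[:,:2].astype(np.float32)),cv2.boxPoints(cv2.minAreaRect(q[:,:2].astype(np.float32))))
E
```

```text
scene 256 205 [ 0.614 -0.145  0.152]
scene 295 200 [ 0.494 -0.187  0.155]
scene 265 312 [0.542 0.225 0.043]
scene 228 260 [0.664 0.078 0.096]
scene 332 285 [0.367 0.079 0.033]
scene 215 300 [0.669 0.244 0.088]
862 0.1516266947890113 ((0.5270601511001587, 0.42905035614967346), (0.17493999004364014, 1.6553337574005127), 1.4245377779006958) [[ 0.41904113  1.254287  ]
 [ 0.46019325 -0.4005353 ]
 [ 0.63507915 -0.3961863 ]
 [ 0.593927    1.258636  ]]
side 257 185 [ 0.605 -0.128  0.151]
side 295 178 [ 0.482 -0.182  0.149]
side 262 290 [0.554 0.22  0.038]
side 231 242 [0.663 0.079 0.083]
side 327 257 [0.368 0.07  0.034]
side 220 280 [0.665 0.246 0.1  ]
795 0.14943528802836115 ((0.5446068048477173, 0.3042736351490021), (0.17619885504245758, 1.4028605222702026), 0.06542324274778366) [[ 0.45570654  1.0056028 ]
 [ 0.45730835 -0.39725673]
 [ 0.6335071  -0.39705557]
 [ 0.63190526  1.0058041 ]]
```

View pics/crop0.png

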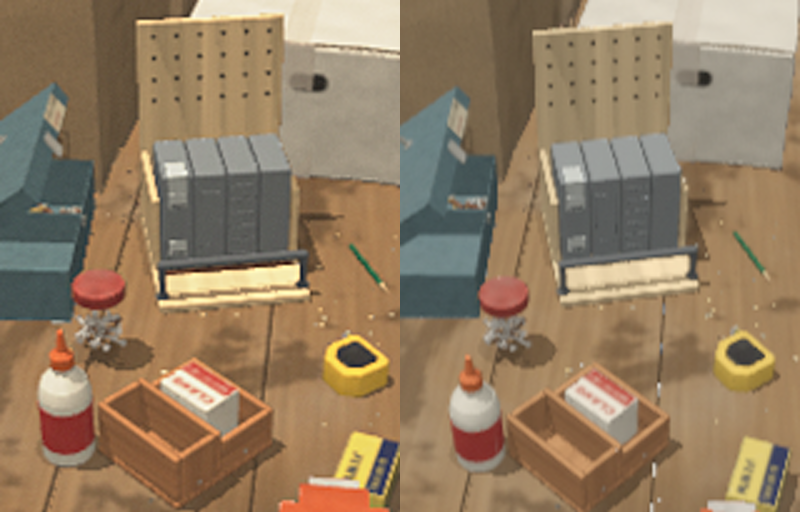

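The latched case is the leftmost in the picture: crop px (172,170), rack y=+62, beside the end panel. The empty slot is the caddy's left compartment.

Run:
```python
from h import *
for n in('scene','side'):
    d=np.load(f'pics/{n}0.npy');P=cloud(n,d);z=P[...,2];x=P[...,0];y=P[...,1]
    a=cv2.imread(f'pics/{n}0.png')
    def box(m,t):
        k,l,st,_=cv2.connectedComponentsWithStats(m.astype(np.uint8));i=1+np.argmax(st[1:,4])
        q=P[l==i];r=cv2.minAreaRect(q[:,:2].astype(np.float32));print(n,t,len(q),np.median(q[:,2]).round(4),np.round(r[0],4),np.round(r[1],4),round(r[2],1),cv2.boxPoints(r).round(3).tolist())
    g=(d>0)&(x>.3)&(x<.8)
    box(g&(abs(z-.152)<.006)&(y<0)&(y>-.35),'cases')
    hsv=cv2.cvtColor(a,cv2.COLOR_BGR2HSV)
    cad=g&(y>.1)&(y<.35)&(x<.65)&(x>.42)
    box(cad&(z>.055)&(z<.075)&(hsv[...,1]>100)&(hsv[...,0]<18),'rim')
    box(cad&(z>.02)&(z<.08),'caddy')
    box(g&(z>.28)&(z<.305)&(y<-.1)&(y>-.35),'board')
    q=P[g&(z>.02)&(z<.08)&cad]
# two-view triangulation check on slot corners not needed yet
```

```text
scene cases 833 0.152 [ 0.5457 -0.1743] [0.1646 0.1085] 15.0 [[0.4519999921321869, -0.14300000667572021], [0.47999998927116394, -0.24799999594688416], [0.6389999985694885, -0.20600000023841858], [0.6110000014305115, -0.10100000351667404]]
scene rim 575 0.0649 [0.568  0.2325] [0.0774 0.1271] 49.2 [[0.4950000047683716, 0.24500000476837158], [0.5910000205039978, 0.16200000047683716], [0.640999972820282, 0.2199999988079071], [0.5450000166893005, 0.30300000309944153]]
scene caddy 2252 0.0531 [0.547  0.2059] [0.1462 0.1322] 50.4 [[0.4490000009536743, 0.19200000166893005], [0.5509999990463257, 0.10700000077486038], [0.6449999809265137, 0.2199999988079071], [0.5429999828338623, 0.30399999022483826]]
scene board 405 0.2917 [ 0.5692 -0.261 ] [0.1884 0.0234] 16.6 [[0.47600001096725464, -0.2770000100135803], [0.4819999933242798, -0.29899999499320984], [0.6629999876022339, -0.24500000476837158], [0.656000018119812, -0.22300000488758087]]
side cases 758 0.1497 [ 0.5478 -0.1751] [0.1637 0.1012] 15.1 [[0.4560000002384186, -0.14800000190734863], [0.4819999933242798, -0.24500000476837158], [0.6399999856948853, -0.2029999941587448], [0.6140000224113464, -0.10499999672174454]]
side rim 457 0.0641 [0.5702 0.2342] [0.0722 0.1259] 48.5 [[0.49900001287460327, 0.24899999797344208], [0.5929999947547913, 0.16500000655651093], [0.640999972820282, 0.2199999988079071], [0.546999990940094, 0.30300000309944153]]
side caddy 1926 0.0523 [0.5474 0.2062] [0.1445 0.1264] 49.8 [[0.4519999921321869, 0.19200000166893005], [0.5490000247955322, 0.10999999940395355], [0.6420000195503235, 0.22100000083446503], [0.5460000038146973, 0.3019999861717224]]
side board 329 0.2915 [ 0.5715 -0.2635] [0.1867 0.0192] 15.2 [[0.4790000021457672, -0.27900001406669617], [0.48399999737739563, -0.296999990940094], [0.6639999747276306, -0.24799999594688416], [0.6589999794960022, -0.23000000417232513]]
```

```bash
cat >> h.py <<'E'
def go(p,yaw=None):
    "shift (cm, tool axes) and twist (deg) to world TCP p with tool y at yaw deg (nearest half turn)"
    s=bot.read_state();Rm=R.from_rotvec(s['tcp_rot']).as_matrix();d=Rm.T@(np.array(p)-s['tool_pos'])*100
    cur=np.degrees(np.arctan2(Rm[1,1],Rm[0,1]));t=0 if yaw is None else -((yaw-cur+90)%180-90)
    return d.round(2),round(t,1)
O=np.array([.5472,-.1766]);A=np.radians(-75.)
def rk(x,y,z): c,s=np.cos(A),np.sin(A);return np.array([O[0]+c*x-s*y,O[1]+s*x+c*y,z])
def torack(P): c,s=np.cos(A),np.sin(A);d=P[...,:2]-O;return np.stack([c*d[...,0]+s*d[...,1],-s*d[...,0]+c*d[...,1],P[...,2]],-1)
E
python3 - <<'E'
from h import *
for n in('scene','side'):
    d=np.load(f'pics/{n}0.npy');Q=torack(cloud(n,d))[d>0]
    for y0 in range(90,260,20):
        m=(Q[:,0]>-.16)&(Q[:,0]<.12)&(Q[:,1]>y0/1e3)&(Q[:,1]<(y0+20)/1e3);print(n,y0,m.sum(),Q[m,2].max().round(3) if m.any() else'',end='; ')
print(bot.read_state()['q'],go([.60,-.13,.33],75))
E
```

```text
scene 90 551 0.299; scene 110 298 0.008; scene 130 219 0.02; scene 150 189 0.099; scene 170 176 0.174; scene 190 368 0.196; scene 210 499 0.196; scene 230 591 0.195; scene 250 571 0.192; side 90 535 0.298; side 110 291 0.003; side 130 246 0.005; side 150 197 0.097; side 170 181 0.099; side 190 348 0.195; side 210 509 0.195; side 230 558 0.195; side 250 537 0.193; [ 1.18916524e+00  2.64597131e-01  1.60509068e+00 -9.62013867e-06
  1.27370669e+00 -3.68741715e-02] (array([-60.87, -59.42,  -9.87]), np.float64(-4.8))
```

Request:
{"name": "step_arm", "arguments": {"motion": [[8.5,0,0,-5,0],[8.5,-3,-3,-9.9,0],[8.5,-61,-59.5,-9.9,-5],[8.5,-61,-59.5,-9.9,-5],[8.5,-61,-59.5,-9.9,-5],[8.5,-61,-59.5,-9.9,-5],[8.5,-61,-59.5,-9.9,-5],[8.5,-61,-59.5,-9.9,-5],[8.5,-61,-59.5,-9.9,-5],[8.5,-61,-59.5,-9.9,-5],[8.5,-61,-59.5,-9.9,-5],[8.5,-61,-59.5,-9.9,-5],[8.5,-61,-59.5,-9.9,-5],[8.5,-61,-59.5,-9.9,-5],[8.5,-61,-59.5,-9.9,-5],[8.5,-61,-59.5,-9.9,-5],[8.5,-61,-59.5,-9.9,-5],[8.5,-61,-59.5,-9.9,-5],[8.5,-61,-59.5,-9.9,-5],[8.5,-61,-59.5,-9.9,-5]]}}

```text
time: 2.15
tool_pos: [0.6016, -0.1334, 0.3291]
tcp_rot: [-0.409, -3.113, 0.0]
wrist_force: [-0.6, -0.1, -1.0]
width: 0.992
grip_force: 0.0
```

Run:
```python
from h import *
s=bot.read_state();p,d=bot.read_camera('wrist');cv2.imwrite('pics/w1.png',p[:,:,::-1]);np.save('pics/w1.npy',d)
print(s['q'].round(2),s['tool_pos'],s['time'])
P=cloud('wrist',d,s);Q=torack(P)
g=(d>0)&(abs(Q[...,2]-.152)<.006)&(abs(Q[...,0])<.1)&(abs(Q[...,1])<.11)
k,l,st,_=cv2.connectedComponentsWithStats(g.astype(np.uint8));i=1+np.argmax(st[1:,4]);q=P[l==i]
print(len(q),np.median(q[:,2]),cv2.minAreaRect(q[:,:2].astype(np.float32)))
qr=Q[l==i];print(np.percentile(qr,[0.5,99.5],axis=0).round(4))
# edges along rack x within each 20mm lane
for y in np.arange(-.08,.1,.02):
    m=abs(qr[:,1]-y)<.005
    if m.sum()>20: print(round(y,3),m.sum(),qr[m,0].min().round(4),qr[m,0].max().round(4))
b=(d>0)&(Q[...,2]>.2)&(Q[...,2]<.29)&(Q[...,0]>.05)&(Q[...,0]<.1)&(abs(Q[...,1])<.09)
print('board',b.sum(),np.polyfit(Q[b][:,1],Q[b][:,0],1) if b.sum()>20 else '')
```

```text
[-0.26  0.11  1.61 -0.    1.43 -1.57] [ 0.60155148 -0.13339279  0.32914776] 2.15
8110 0.152061917876499 ((0.5078039169311523, -0.1888638138771057), (0.08181066066026688, 0.09634825587272644), 14.683996200561523)
[[-0.046  -0.0809  0.1475]
 [ 0.0479 -0.0008  0.1542]]
-0.08 641 -0.0465 0.0493
-0.06 1072 -0.0466 0.0483
-0.04 877 -0.046 0.0487
-0.02 978 -0.0463 0.0499
0.0 436 -0.0459 0.0484
board 15138 [0.00527261 0.0877341 ]
```

View pics/w1.png

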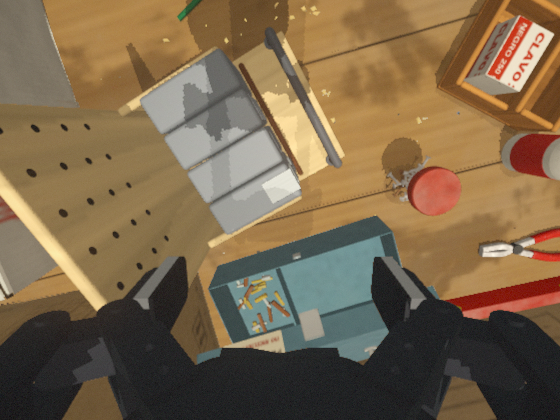

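The wrist view shows the latch case (strap at px 282,185) beside the end panel, with the toolbox farther out. The rack origin needs a 3 mm shift. With a vertical tool I can put one open finger behind the case and the other outside the end panel, using the tool y at 75°.

```bash
sed -i 's/^O=.*/O=np.array([.548,-.1797]);A=np.radians(-75.)/;s/^O=\(.*\);A=.*;A=/O=\1;A=/' h.py
python3 - <<'E'
from h import *
print(go(rk(.019,.091,.33),75),go(rk(.019,.091,.115),75))
s=bot.read_state();Rm=R.from_rotvec(s['tcp_rot']).as_matrix();d=rk(-1,0,0)-rk(0,0,0);print('front dir in tool',Rm.T@d)
E
```

```text
(array([-4.95, -3.13, -0.07]), np.float64(0.1)) (array([-5.  , -3.14, 21.43]), np.float64(0.1))
front dir in tool [0.49812489 0.8671039  0.00155179]
```

Request:
{"name": "step_arm", "arguments": {"motion": [[8.54,-4.95,-3.15,0,0],[8.54,-4.95,-3.15,0,0],[8.54,-4.95,-3.15,0,0],[8.54,-4.95,-3.15,4,0],[8.54,-4.95,-3.15,8,0],[8.54,-4.95,-3.15,11,0],[8.54,-4.95,-3.15,14,0],[8.54,-4.95,-3.15,16,0],[8.54,-4.95,-3.15,17,0],[8.54,-4.95,-3.15,17,0]]}}

```text
time: 3.2
tool_pos: [0.6386, -0.1703, 0.1584]
tcp_rot: [-0.401, -3.11, -0.006]
wrist_force: [-2.0, 7.1, -1.5]
width: 1.001
grip_force: 0.0
```

Run:
```python
from h import *
s=bot.read_state();print(torack(s['tool_pos']),s['wrist_force'],s['torque'])
p,d=bot.read_camera('wrist');cv2.imwrite('pics/w2.png',p[:,:,::-1])
s=bot.read_state();print(torack(s['tool_pos']),s['wrist_force'],s['torque'],go(rk(.019,.091,.115),75))
a,_=bot.read_camera('scene');a=cv2.resize(a[120:280,210:350,::-1],None,fx=3,fy=3,interpolation=2)
cv2.imwrite('pics/c2.png',np.hstack([a,cv2.resize(p[:,:,::-1],(360,480))]) if 0 else np.hstack([a,cv2.copyMakeBorder(cv2.resize(p[:,:,::-1],(370,278)),0,202,0,0,0)]))
```

```text
[0.01433518 0.08998902 0.15836903] [-2.02562957  7.09082211 -1.54153003] [ 0.97804067  0.19318128 -0.20762711]
[0.01438342 0.09037067 0.1591835 ] [-2.09729952  6.99558884 -3.07725314] [ 1.08164033  0.26599005 -0.29302033] (array([-0.31, -0.38,  4.42]), np.float64(0.3))
```

View pics/c2.png

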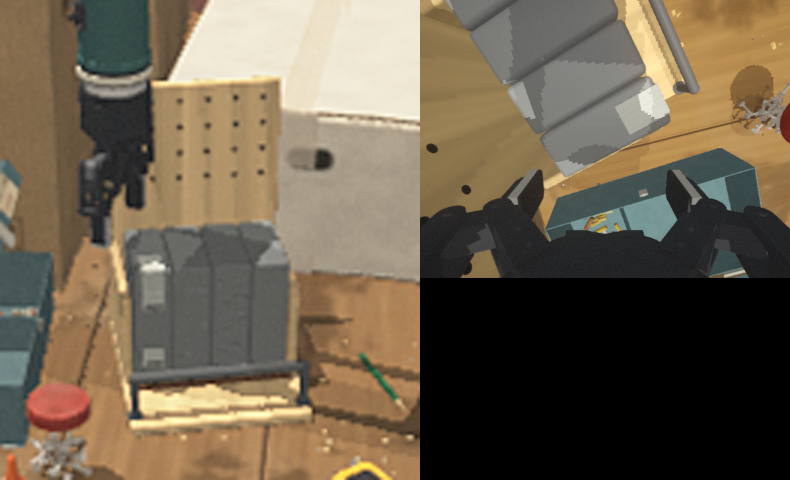

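The elbow of the gripper linkage touches the board: 7 N, with the tool pushed forward 4 mm. I'll measure the finger and linkage envelope from the wrist depth.

Run:
```python
from h import *
d=np.load('pics/w1.npy');T=bot.calibration('wrist')['T_tool_cam'];K=bot.calibration('wrist')['mtx']
v,u=np.mgrid[:420,:560];p=np.stack([(u-K[0,2])/K[0,0]*d,-(v-K[1,2])/K[1,1]*d,-d],-1)@T[:3,:3].T+T[:3,3]
q=p[(d>0)&(p[...,2]<.01)&(abs(p[...,1])<.12)&(p[...,0]<.05)]*1e3
for z in range(-130,10,10):
    m=(q[:,2]>=z)&(q[:,2]<z+10)
    for sg in(-1,1):
        w=q[m&(q[:,1]*sg>15)]
        if len(w)>5: print(z,sg,len(w),'y',np.percentile(abs(w[:,1]),[1,99]).round(0),'x',np.percentile(w[:,0],[1,99]).round(0))
```

```text
-110 -1 331 y [15. 22.] x [18. 21.]
-110 1 330 y [15. 22.] x [19. 21.]
-100 -1 2573 y [15. 59.] x [ 7. 20.]
-100 1 2573 y [15. 59.] x [ 8. 20.]
-90 -1 4786 y [16. 65.] x [-2. 18.]
-90 1 4824 y [16. 66.] x [-2. 18.]
-80 -1 4408 y [16. 72.] x [-11.  18.]
-80 1 4359 y [16. 72.] x [-11.  18.]
-70 -1 5507 y [39. 73.] x [-11.  14.]
-70 1 5567 y [40. 73.] x [-11.  14.]
-60 -1 951 y [42. 69.] x [ 3. 14.]
-60 1 966 y [42. 70.] x [ 3. 14.]
-50 -1 765 y [42. 56.] x [-6. 12.]
-50 1 770 y [42. 56.] x [-6. 12.]
-40 -1 832 y [42. 56.] x [-11.  11.]
-40 1 833 y [42. 56.] x [-11.  11.]
-30 -1 660 y [42. 56.] x [-11.  11.]
-30 1 653 y [42. 56.] x [-11.  11.]
-20 -1 250 y [42. 48.] x [-11.  11.]
-20 1 257 y [42. 49.] x [-10.  11.]
```

Request:
{"name": "step_arm", "arguments": {"motion": [[8.54,0.85,0.67,0,0],[8.54,0.85,0.67,0,-8],[8.54,0.85,0.67,0,-16],[8.54,0.85,0.67,0,-18],[8.54,0.85,0.67,0,-18]]}}

```text
time: 3.8
tool_pos: [0.635, -0.1651, 0.1622]
tcp_rot: [-0.09, 3.138, -0.002]
wrist_force: [0.2, 1.3, -0.2]
width: 0.999
grip_force: 0.0
```

Run:
```python
from h import *
s=bot.read_state();print(torack(s['tool_pos']),s['tcp_rot'],s['wrist_force'],s['q'].round(2),go(rk(.009,.087,.115),93))
```

```text
[0.00838813 0.08780057 0.16217951] [-8.99405822e-02  3.13766230e+00 -2.24097615e-03] [ 0.21002119  1.25165052 -0.17240768] [-0.29  0.28  1.72 -0.    1.14 -1.92] (array([ 0.08, -0.07,  4.72]), np.float64(0.3))
```

Request:
{"name": "step_arm", "arguments": {"motion": [[8.54,0,-0.07,1.2,0],[8.54,0,-0.07,2.2,0],[8.54,0,-0.07,3.0,0],[8.54,0,-0.07,3.0,0]]}}

```text
time: 4.2
tool_pos: [0.6328, -0.1656, 0.1275]
tcp_rot: [0.088, -3.136, -0.002]
wrist_force: [-0.3, -0.4, -0.0]
width: 1.001
grip_force: 0.0
```

Run:
```python
from h import *
s=bot.read_state();print(torack(s['tool_pos']),s['wrist_force'],s['torque'])
```

```text
[0.00831364 0.08555373 0.12749402] [-0.26423018 -0.38250933 -0.03920776] [-0.03232348  0.03444164  0.07279401]
```

Request:
{"name": "step_arm", "arguments": {"motion": [[8.54,-0.15,0.03,1.2,0],[8.54,-0.15,0.03,1.2,0],[8.54,-0.05,0.52,1.0,0],[8.54,0.06,1.0,0.65,0],[8.54,0.17,1.5,0.3,0],[8.54,0.27,2.0,0.0,0],[8.54,0.37,2.5,-0.2,0],[8.54,0.47,3.0,-0.45,0],[8.54,0.58,3.5,-0.65,0],[8.54,0.68,4.0,-0.85,0],[8.54,0.68,4.0,-0.85,0]]}}

```text
time: 5.3
tool_pos: [0.6254, -0.1256, 0.1391]
tcp_rot: [-0.09, 3.14, 0.001]
wrist_force: [0.2, -1.7, 1.0]
width: 1.001
grip_force: 1.0
```

Run:
```python
from h import *
s=bot.read_state();print(torack(s['tool_pos']),s['wrist_force'],s['torque'])
a,_=bot.read_camera('scene');b,_=bot.read_camera('wrist')
cv2.imwrite('pics/c3.png',cv2.cvtColor(np.hstack([cv2.resize(a[120:280,210:350],None,fx=3,fy=3,interpolation=2),cv2.copyMakeBorder(cv2.resize(b,(370,278)),0,202,0,0,0)]),cv2.COLOR_RGB2BGR))
```

```text
[-0.03219507  0.08875109  0.13910869] [ 0.15383644 -1.65459448  1.04229247] [-0.28773174 -0.03378027 -0.01074238]
```

View pics/c3.png

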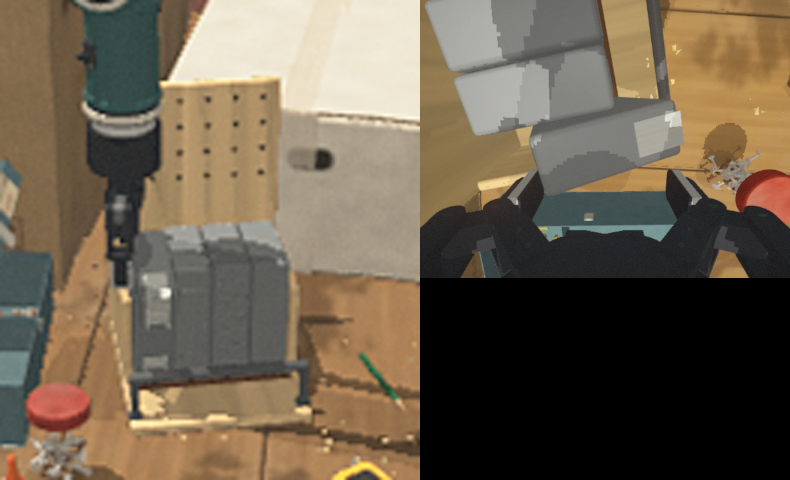

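The latch case alone is tipping (wrist view, strap at px 655,130), with the finger behind it. I'll keep following the arc.

Request:
{"name": "step_arm", "arguments": {"motion": [[8.54,0.1,0.5,-0.2,0],[8.54,0.21,1.0,-0.35,0],[8.54,0.31,1.5,-0.5,0],[8.54,0.42,2.0,-0.65,0],[8.54,0.52,2.5,-0.75,0],[8.54,0.62,2.95,-0.85,0],[8.54,0.73,3.4,-0.9,0],[8.54,0.8,3.8,-0.95,0],[8.54,0.9,4.2,-1.0,0],[8.54,0.97,4.6,-1.0,0],[8.54,1.05,5.0,-1.0,0],[8.54,1.13,5.35,-1.0,0],[8.54,1.2,5.7,-1.0,0],[8.54,1.2,5.7,-1.0,0],[8.54,1.2,5.7,-1.0,0]]}}

```text
time: 6.9
tool_pos: [0.6102, -0.0702, 0.1488]
tcp_rot: [0.089, -3.14, 0.0]
wrist_force: [0.8, -0.4, -0.3]
width: 0.997
grip_force: 0.0
```

Run:
```python
from h import *
s=bot.read_state();print(torack(s['tool_pos']),s['wrist_force'],s['torque'])
for n in('scene','side'):
    a,d=bot.read_camera(n);Q=torack(cloud(n,d));cv2.imwrite(f'pics/{n}4.png',a[:,:,::-1])
    m=(d>0)&(abs(Q[...,1]-.06)<.02)&(Q[...,0]>-.2)&(Q[...,0]<.08);q=Q[m]*1e3
    for x in range(-180,60,12):
        w=q[(q[:,0]>=x)&(q[:,0]<x+12)]
        if len(w):print(n,x,len(w),np.percentile(w[:,2],[5,50,95]).round(0))
```

```text
[-0.08965541  0.08846089  0.14878119] [ 0.83945178 -0.425458   -0.30154665] [-0.00809225  0.01623295  0.02572263]
scene -180 75 [ -2. 525. 541.]
scene -168 162 [ -1. 514. 535.]
scene -156 98 [ -1. 116. 530.]
scene -144 125 [  0. 116. 133.]
scene -132 413 [  4. 319. 456.]
scene -120 408 [ 12. 318. 491.]
scene -108 229 [ 12. 162. 529.]
scene -96 149 [ 11. 171. 534.]
scene -84 88 [ 11. 178. 536.]
scene -72 68 [ 11. 523. 537.]
scene -60 69 [ 10. 534. 541.]
scene -48 9 [ 71. 541. 541.]
scene -24 3 [ 27. 141. 143.]
scene -12 2 [ 21.  84. 147.]
scene 0 5 [ 12.  14. 142.]
scene 24 5 [123. 137. 143.]
side -180 71 [ -4. 523. 539.]
side -168 162 [ -3. 515. 534.]
side -156 86 [ -4. 112. 528.]
side -144 100 [ -4. 115. 129.]
side -132 365 [ -0. 316. 455.]
side -120 329 [ 10. 319. 518.]
side -108 193 [  9. 164. 528.]
side -96 134 [  9. 169. 532.]
side -84 90 [  8. 241. 534.]
side -72 70 [  8. 520. 535.]
side -60 47 [526. 535. 539.]
side -48 11 [343. 538. 539.]
side -36 4 [140. 146. 151.]
side -12 7 [125. 136. 147.]
side 0 6 [117. 130. 147.]
side 12 5 [111. 139. 147.]
side 24 7 [113. 124. 140.]
side 36 7 [ 94. 100. 145.]
```

The case now leans at 45° on the rail, its top running from (-150,114) to (-84,178) mm as predicted. Next I raise the tool, turn it and hover over the grasp.

Run:
```python
from h import *
print(go(rk(-.104,.062,.26),15))
```

```text
(array([  2.89,   0.88, -11.12]), np.float64(78.2))
```

Request:
{"name": "step_arm", "arguments": {"motion": [[8.54,0,0,-4,0],[8.54,0,0,-8,0],[8.54,0,0,-11.1,0],[8.54,1,0.3,-11.1,8],[8.54,2,0.6,-11.1,16],[8.54,2.9,0.9,-11.1,25],[8.54,2.9,0.9,-11.1,33],[8.54,2.9,0.9,-11.1,42],[8.54,2.9,0.9,-11.1,50],[8.54,2.9,0.9,-11.1,59],[8.54,2.9,0.9,-11.1,67],[8.54,2.9,0.9,-11.1,76],[8.54,2.9,0.9,-11.1,78.2],[8.54,2.9,0.9,-11.1,78.2]]}}

```text
time: 8.4
tool_pos: [0.5808, -0.0631, 0.2598]
tcp_rot: [1.912, 2.493, 0.0]
wrist_force: [-0.0, 0.5, 0.1]
width: 0.999
grip_force: 0.0
```

Run:
```python
from h import *
s=bot.read_state();print(torack(s['tool_pos']),s['tcp_rot'],s['wrist_force'],s['q'].round(2))
p,d=bot.read_camera('wrist');cv2.imwrite('pics/w5.png',p[:,:,::-1]);Q=torack(cloud('wrist',d,s))
g=(d>0)&(Q[...,2]>.1)&(Q[...,0]<-.062)&(Q[...,0]>-.17)&(Q[...,1]>.01)&(Q[...,1]<.12)&(Q[...,2]<.19)
k,l,st,_=cv2.connectedComponentsWithStats(g.astype(np.uint8));i=1+np.argmax(st[1:,4]);q=Q[l==i]*1e3
for z in range(105,185,10):
    w=q[(q[:,2]>=z)&(q[:,2]<z+10)]
    if len(w)>20: print(z,len(w),'x',np.percentile(w[:,0],[2,98]).round(1),'y',np.percentile(w[:,1],[1,99]).round(1))
print(go(rk(-.104,.062,.115),15))
```

```text
[-0.10416117  0.06186277  0.25980496] [1.91186644e+00 2.49278316e+00 4.58958098e-05] [-0.00558378  0.47356986  0.09611608] [-0.15  0.08  1.77 -0.    1.3  -0.41]
105 165 x [-147.5 -141.2] y [44.1 82.7]
115 538 x [-144.2 -132. ] y [43.4 82.5]
125 616 x [-133.9 -122. ] y [43.8 82.7]
135 628 x [-123.8 -112.5] y [43.4 82.3]
145 685 x [-113.  -102.1] y [43.3 82.5]
155 837 x [-103.3  -62.5] y [43.5 82.5]
165 1111 x [-93.4 -66. ] y [43.3 82.1]
175 433 x [-83.8 -75.4] y [44.7 81.1]
(array([-2.000e-02,  1.000e-02,  1.448e+01]), np.float64(0.1))
```

View pics/w5.png

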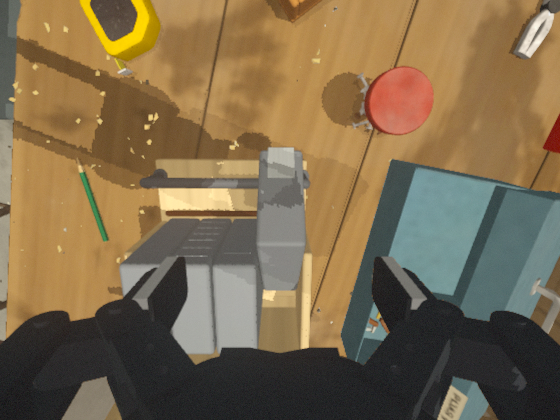

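The wrist view shows the leaning case centred between the fingers (px x 258–305), with y from 43 to 82.5 mm. I'll descend and grip.

Request:
{"name": "step_arm", "arguments": {"motion": [[8.54,0,0.1,4,0],[8.54,0,0.1,8,0],[8.54,0,0.1,11,0],[8.54,0,0.1,13,0],[8.54,0,0.1,14.4,0],[8.54,0,0.1,14.4,0]]}}

```text
time: 9.05
tool_pos: [0.5801, -0.0625, 0.1135]
tcp_rot: [-1.908, -2.491, 0.003]
wrist_force: [-0.2, 1.0, -0.0]
width: 0.998
grip_force: 0.0
```

Request:
{"name": "step_arm", "arguments": {"motion": [[6,0,0,0,0],[3,0,0,0,0],[2,0,0,0,0],[2,0,0,0,0],[2,0,0,0,0],[2,0,0,0,0]], "force": 60}}

```text
time: 9.65
tool_pos: [0.583, -0.0628, 0.1174]
tcp_rot: [1.91, 2.491, 0.002]
wrist_force: [-0.3, 0.2, 6.6]
width: 0.459
grip_force: 60.5
```

Run:
```python
from h import *
s=bot.read_state();print(torack(s['tool_pos']),s['wrist_force'],s['torque'],s['width'],s['grip_force'])
```

```text
[-0.10384364  0.06409607  0.11738615] [-0.320913    0.16568397  6.58791342] [-0.15870555 -0.10015586  0.05057475] 0.4585078115467807 60.48083782196045
```

Request:
{"name": "step_arm", "arguments": {"motion": [[2,0,0,-1,0],[2,0,0,-2.5,0],[2,0,0,-4.5,0],[2,0,0,-6.5,0],[2,0,0,-8.5,0],[2,0,0,-11,0],[2,0,0,-13.5,0],[2,0,0,-15,0],[2,0,0,-15,0]]}}

```text
time: 10.55
tool_pos: [0.5831, -0.0628, 0.269]
tcp_rot: [1.909, 2.49, 0.004]
wrist_force: [-0.2, -0.6, -3.8]
width: 0.459
grip_force: 61.5
```

Run:
```python
from h import *
s=bot.read_state();print(torack(s['tool_pos']),s['wrist_force'],s['torque'],s['width'],s['grip_force'])
a,_=bot.read_camera('scene');c,_=bot.read_camera('side');b,_=bot.read_camera('wrist')
cv2.imwrite('pics/c6.png',cv2.cvtColor(np.hstack([cv2.resize(a[100:260,210:350],None,fx=3,fy=3,interpolation=2),cv2.copyMakeBorder(cv2.resize(b,(370,278)),0,202,0,0,0)]),cv2.COLOR_RGB2BGR))
```

```text
[-0.10381348  0.06412092  0.26898848] [-0.16584299 -0.64744798 -3.79555767] [ 0.12031335  0.02794166 -0.03419836] 0.4594667171480714 61.517125368118286
```

View pics/c6.png

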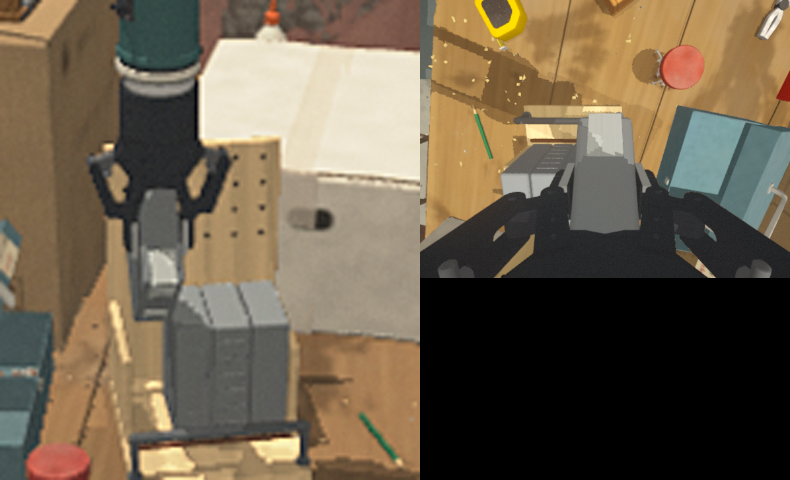

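Request:
{"name": "step_arm", "arguments": {"motion": [[2,2.5,0,-1,0],[2,6,0,-2,0],[2,9,0,-3,0],[2,11,0,-3,0],[2,11,0,-3,0]]}}

```text
time: 11.2
tool_pos: [0.5517, 0.046, 0.2941]
tcp_rot: [-1.906, -2.493, 0.002]
wrist_force: [-0.8, 0.1, -3.7]
width: 0.46
grip_force: 61.3
```

Request:
{"name": "step_arm", "arguments": {"motion": [[2,0,0,0,0],[2,0,0,0,0],[2,0,0,0,0],[2,0,0,0,0]], "force": 25}}

```text
time: 11.6
tool_pos: [0.5532, 0.0428, 0.2953]
tcp_rot: [-1.913, -2.492, 0.001]
wrist_force: [0.2, -0.5, -3.5]
width: 0.462
grip_force: 61.3
```

```bash
cat >> h.py <<'E'
def toolcloud(d):
    c=bot.calibration('wrist');T=c['T_tool_cam'];K=c['mtx'];v,u=np.mgrid[:420,:560]
    return np.stack([(u-K[0,2])/K[0,0]*d,-(v-K[1,2])/K[1,1]*d,-d],-1)@T[:3,:3].T+T[:3,3]
def tilt(d):
    p=toolcloud(d);m=(d>0)&(abs(p[...,1])<.012)&(p[...,2]>-.06)&(p[...,2]<.06)&(p[...,0]>-.02)&(p[...,0]<.08);q=p[m]
    for x in range(-20,80,8):
        w=q[(q[:,0]*1e3>=x)&(q[:,0]*1e3<x+8)]
        if len(w)>10: print(x+4,len(w),(np.percentile(w[:,2],[5,50,95])*1e3).round(0))
E
python3 - <<'E'
from h import *
s=bot.read_state();print(torack(s['tool_pos']),s['tool_pos'],s['wrist_force'],s['grip_force'])
p,d=bot.read_camera('wrist');tilt(d)
E
```

```text
[-0.21357528  0.0626175   0.29528781] [0.55320651 0.04280448 0.29528781] [ 0.19885332 -0.49596319 -3.47932869] 61.30837082862854
-16 33 [-49. -48. -46.]
-8 1997 [-48. -44. -41.]
0 1842 [-41. -37. -33.]
8 1613 [-33. -29. -25.]
16 1405 [-25. -21. -17.]
24 1231 [-17. -14. -10.]
32 1119 [-10.  -6.  -2.]
40 1001 [-2.  2.  6.]
48 46 [5. 6. 7.]
```

Request:
{"name": "step_arm", "arguments": {"motion": [[3,0,0,0,0],[3.2,0,0,0,0],[3,0,0,0,0],[3,0,0,0,0]], "force": 20}}

```text
time: 12.05
tool_pos: [0.5532, 0.0436, 0.2958]
tcp_rot: [1.912, 2.493, 0.0]
wrist_force: [-0.0, 0.6, -3.7]
width: 0.458
grip_force: 61.3
```

Run:
```python
from h import *
s=bot.read_state();print(s['tool_pos'],s['wrist_force'],s['grip_force'],s['width'])
p,d=bot.read_camera('wrist');tilt(d)
```

```text
[0.55321986 0.04356112 0.29583952] [-0.01514795  0.56253601 -3.72101771] 61.309765577316284 0.4584089653782782
-16 34 [-49. -48. -46.]
-8 1999 [-48. -44. -41.]
0 1836 [-41. -37. -33.]
8 1603 [-32. -29. -25.]
16 1412 [-25. -21. -17.]
24 1218 [-17. -14. -10.]
32 1129 [-10.  -6.  -2.]
40 1007 [-2.  2.  6.]
48 50 [5. 6. 7.]
```

The grip self-locks at 61 N, so the case keeps its 43.5° lean. I'll right it by pushing its rear lower edge against the fixed back board, well above the other cases.

Request:
{"name": "step_arm", "arguments": {"motion": [[2,-3,0,0,0],[2,-7,0,0.5,0],[2,-11,0,1.5,0],[2,-14,0,2.5,0],[2,-16,0,2.5,0],[2,-17,0,2.5,0],[2,-17,0,2.5,0],[2,-17.8,0,2.5,0],[2,-18.5,0,1.5,0],[2,-19.1,0,0.5,0],[2,-20,0,-0.4,0],[2,-20.8,0,-1.2,0],[2,-20.8,0,-1.2,0]]}}

```text
time: 13.4
tool_pos: [0.6075, -0.1562, 0.3101]
tcp_rot: [1.911, 2.493, 0.003]
wrist_force: [-2.3, 4.0, -2.1]
width: 0.46
grip_force: 59.7
```

Run:
```python
from h import *
s=bot.read_state();print(torack(s['tool_pos']),s['wrist_force'],s['torque'],s['grip_force'],s['width'])
p,d=bot.read_camera('wrist');tilt(d)
```

```text
[-0.00730597  0.06351845  0.31013693] [-2.26845764  4.02904837 -2.06577336] [ 0.9222136   0.38269845 -0.05259822] 59.69496488571167 0.4602007535473008
-16 917 [-42. -41. -39.]
-8 1429 [-40. -38. -36.]
0 1399 [-37. -34. -32.]
8 1360 [-33. -31. -29.]
16 1311 [-29. -27. -25.]
24 1228 [-26. -24. -22.]
32 1234 [-23. -21. -19.]
40 1208 [-19. -17. -15.]
48 1168 [-15. -13. -11.]
56 275 [-12. -11. -10.]
```

It works: the tilt is now about 23° at only 5 N. I'll continue.

Request:
{"name": "step_arm", "arguments": {"motion": [[2,-0.9,0,-0.8,0],[2,-1.8,0,-1.5,0],[2,-2.7,0,-2.0,0],[2,-3.5,0,-2.4,0],[2,-4.2,0,-2.6,0],[2,-4.8,0,-2.7,0],[2,-5.2,0,-2.7,0],[2,-5.2,0,-2.7,0]]}}

```text
time: 14.25
tool_pos: [0.621, -0.2064, 0.3356]
tcp_rot: [-1.911, -2.493, -0.004]
wrist_force: [-1.7, 7.4, 0.9]
width: 0.461
grip_force: 56.9
```

Run:
```python
from h import *
s=bot.read_state();print(torack(s['tool_pos']),s['wrist_force'],s['torque'],s['grip_force'],s['width'])
p,d=bot.read_camera('wrist');tilt(d)
```

```text
[0.04469666 0.06357919 0.33563025] [-1.69243703  7.42613529  0.92837533] [ 1.42755559  0.4283794  -0.09719958] 56.9396710395813 0.46077023360516883
-16 954 [-34. -33. -33.]
-8 1028 [-34. -33. -33.]
0 1070 [-34. -34. -33.]
8 1129 [-34. -34. -33.]
16 1179 [-34. -34. -33.]
24 1212 [-35. -34. -33.]
32 1345 [-35. -34. -33.]
40 1415 [-35. -34. -34.]
48 1527 [-35. -34. -33.]
56 1717 [-35. -33.   6.]
```

The case is upright: its top sits 34 mm above the TCP and its centre about 8 mm ahead. I'll move to a place from which the wrist camera sees the slot.

Run:
```python
from h import *
print(go([.671,.152,.335],49.5))
```

```text
(array([33.3 , 14.15,  0.14]), np.float64(-34.4))
```

Request:
{"name": "step_arm", "arguments": {"motion": [[2,3,0,0,0],[2,7,0,0,0],[2,11,2,0,0],[2,15,4,0,-7],[2,19,6,0,-14],[2,23,8,0,-21],[2,27,10,0,-28],[2,31,12.5,0,-34.4],[2,33.3,14.1,0,-34.4],[2,33.3,14.1,0,-34.4],[2,33.3,14.1,0,-34.4],[2,33.3,14.1,0,-34.4]]}}

```text
time: 15.5
tool_pos: [0.6708, 0.1492, 0.3348]
tcp_rot: [1.09, 2.945, -0.002]
wrist_force: [0.3, -0.2, -3.0]
width: 0.46
grip_force: 56.5
```

Run:
```python
from h import *
s=bot.read_state();print(s['tool_pos'],s['tcp_rot'],s['wrist_force'],s['grip_force'],s['q'].round(2))
p,d=bot.read_camera('wrist');cv2.imwrite('pics/w7.png',p[:,:,::-1]);np.save('pics/w7.npy',d);tilt(d)
P=cloud('wrist',d,s);np.save('pics/w7P.npy',P)
C=np.array([.5472,.206])
for yw in(48,49.5,51):
    a=np.radians(yw-90);c,sn=np.cos(a),np.sin(a);D=P[...,:2]-C;X=c*D[...,0]+sn*D[...,1];Y=-sn*D[...,0]+c*D[...,1];Z=P[...,2]
    fl=(d>0)&(Z<.03)&(Z>-.005)&(abs(X)<.1)&(abs(Y)<.1)
    r=(d>0)&(Z>.060)&(Z<.073)&(abs(X)<.09)&(Y<.11)&(Y>-.02)
    print(yw,r.sum(),np.percentile(X[r],[.5,99.5]),np.percentile(Y[r],[.5,99.5]),np.median(Z[r]))
    for lo in(-.06,-.03,0,.03,.05):
        m=r&(X>lo)&(X<lo+.01);y=np.sort(Y[m])*1e3
        if len(y)>10:print('  X',lo,np.histogram(y,np.arange(0,90,4))[0],y.min().round(1),y.max().round(1))
```

```text
[0.67079679 0.14920664 0.33476697] [ 1.08954290e+00  2.94523047e+00 -1.97204522e-03] [ 0.29531268 -0.1500142  -2.9961374 ] 56.46818697452545 [ 0.18  0.25  1.44 -0.    1.46 -0.68]
-16 963 [-34. -33. -33.]
-8 1019 [-34. -33. -33.]
0 1071 [-34. -33. -33.]
8 1136 [-34. -33. -33.]
16 1186 [-34. -33. -32.]
24 1207 [-35. -34. -33.]
32 1353 [-35. -34. -33.]
40 1406 [-35. -34. -33.]
48 1511 [-35. -34. -33.]
56 1648 [-35. -33.   6.]
48 3005 [-0.06000021  0.06624055] [-0.01965677  0.07082606] 0.06785103159306005
  X -0.06 [ 0 28 33 26 28 35 27 35 26 32 30 28 32 24 26 33 28  0  0  0  0  0] 4.9 67.1
  X -0.03 [ 0 29 28  8  0  0  0  0  0  0  0  0  0  0  0 28 27  9  0  0  0  0] -20.0 68.6
  X 0 [ 0 19 26 18  0  0  0  0  0  0  0  0  0  0  0 18 27  9  0  0  0  0] -19.2 68.8
  X 0.03 [ 0  8 24 24  0  0  0  0  0  0  0  0  0  0  0 18 27 18  0  0  0  0] -19.8 70.1
  X 0.05 [ 0  8 24 24  9  9 12 12 15 15 15 15 19 15 15 17 25 23  0  1  1  1] 7.4 89.1
49.5 2995 [-0.05883203  0.0681834 ] [-0.01969504  0.06945043] 0.06785011932817508
  X -0.06 [ 0 17 26 32 27 34 29 27 35 27 35 27 33 29 27 31 27  9  0  0  0  0
[... 173 characters left out ...]
 -19.4 68.4
  X 0.03 [ 0 14 26 13  0  0  0  0  0  0  0  0  0  0  0 24 24  8  0  0  0  0] -19.4 69.1
  X 0.05 [ 0 16 24 19  9 12  9 10 12 12 12 15 12 12 12 19 28 12  0  0  1  1] 5.9 87.6
51 2984 [-0.05789213  0.07008656] [-0.01973907  0.06963212] 0.06784347992014017
  X -0.06 [ 0  6 28 26 31 29 34 27 35 27 32 30 27 35 27 28 24 14  0  0  0  0] 7.7 69.8
  X -0.03 [ 0 19 27 18  0  0  0  0  0  0  0  0  0  0  0 20 28 19  0  0  0  0] -20.0 69.6
  X 0 [ 0 19 28 16  0  0  0  0  0  0  0  0  0  0  0 18 29  7  0  0  0  0] -19.8 68.2
  X 0.03 [ 0 16 30 10  0  0  0  0  0  0  0  0  0  0  0 26 33  3  0  0  0  0] -20.0 68.1
  X 0.05 [ 0 25 27 15 11  6  6  8  9  9 12  8  9  9  8 32 24  2  0  0  0  0] 4.4 68.0
```

View pics/w7.png

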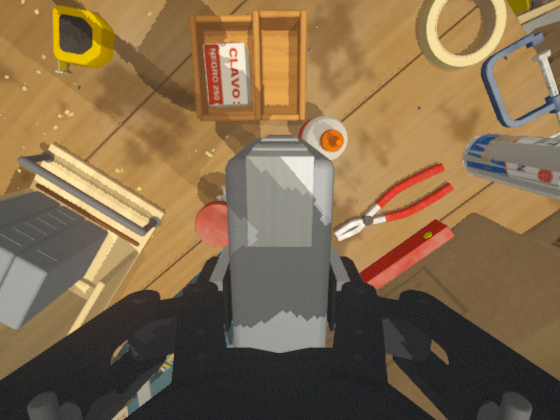

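The wrist view clearly shows the caddy, with the empty slot at px (282,65). I'll fit the rim and the held case's place in the tool.

Run:
```python
from h import *
d=np.load('pics/w7.npy');P=np.load('pics/w7P.npy');C=np.array([.5472,.206])
a=np.radians(-40.5);c,sn=np.cos(a),np.sin(a);D=P[...,:2]-C;X=c*D[...,0]+sn*D[...,1];Y=-sn*D[...,0]+c*D[...,1];Z=P[...,2]
r=((d>0)&(Z>.063)&(Z<.073)&(abs(X)<.072)&(Y<.075)&(Y>.003)).astype(np.uint8)
k,l,st,_=cv2.connectedComponentsWithStats(r);i=1+np.argmax(st[1:,4]);q=P[l==i][:,:2].astype(np.float32);R1=cv2.minAreaRect(q*1000);print('rim',st[i,4],R1)
# inner hole
h=((d>0)&(Z<.055)&(X>-.07)&(X<.07)&(Y<.07)&(Y>.005)).astype(np.uint8)
cts,hr=cv2.findContours((l==i).astype(np.uint8),cv2.RETR_CCOMP,2)
for ct,hh in zip(cts,hr[0]):
    if cv2.contourArea(ct)>300 :
        w=np.array([P[v,u][:2] for u,v in ct[:,0]],np.float32)*1000;print('hole' if hh[3]>=0 else 'outer',cv2.minAreaRect(w))
p=toolcloud(d)*1e3;m=(d>0)&(p[...,2]<-31)&(p[...,2]>-36)&(abs(p[...,1])<30)&(p[...,0]>-20)&(p[...,0]<62)
k,l,st,_=cv2.connectedComponentsWithStats(m.astype(np.uint8));i=1+np.argmax(st[1:,4]);q=p[l==i]
xs=np.arange(25,58,4);lo=[q[abs(q[:,0]-x)<2][:,1].min() for x in xs];hi=[q[abs(q[:,0]-x)<2][:,1].max() for x in xs]
print('case y',np.round(lo,1),np.round(hi,1),'slope deg',np.degrees(np.polyfit(xs,(np.array(lo)+hi)/2,1)[0]),'x max',q[:,0].max())
```

```text
rim 2016 ((572.8025512695312, 233.49085998535156), (64.02272033691406, 123.6144027709961), 49.867218017578125)
outer ((572.768310546875, 233.45028686523438), (63.91658020019531, 123.6144027709961), 49.867218017578125)
hole ((572.8446655273438, 232.7879638671875), (50.37545394897461, 110.79808807373047), 50.40360641479492)
case y [-19.3 -19.1 -19.  -19.2 -19.3 -19.5 -19.3 -18.7 -15. ] [19.4 19.5 19.5 19.5 19.5 19.3 19.4 19.3 14.1] slope deg -0.5873133782369377 x max 56.51962331011683
```

Run:
```python
from h import *
print(go([.5795,.2277,.20],49.9))
```

```text
(array([12.06,  0.04, 13.47]), np.float64(-0.5))
```

Request:
{"name": "step_arm", "arguments": {"motion": [[2,3,0,0,-0.5],[2,7,0,0,-0.5],[2,10,0,0,-0.5],[2,12.05,0,0,-0.5],[2,12.05,0,3,-0.5],[2,12.05,0,7,-0.5],[2,12.05,0,11,-0.5],[2,12.05,0,13.5,-0.5],[2,12.05,0,13.5,-0.5],[2,12.05,0,13.5,-0.5],[2,12.05,0,13.5,-0.5]]}}

```text
time: 16.65
tool_pos: [0.5808, 0.2292, 0.2027]
tcp_rot: [1.075, 2.948, 0.005]
wrist_force: [0.6, 0.9, -3.5]
width: 0.463
grip_force: 56.3
```

Run:
```python
from h import *
s=bot.read_state();print(s['tool_pos'],s['tcp_rot'],s['wrist_force'],go([.5795,.2277,.122],49.9))
p,d=bot.read_camera('wrist');tilt(d)
P=cloud('wrist',d,s);r=((d>0)&(P[...,2]>.062)&(P[...,2]<.073)&(abs(P[...,0]-.57)<.1)&(abs(P[...,1]-.233)<.09));C=np.array([.5728,.2334])
a=np.radians(49.9-90);c,sn=np.cos(a),np.sin(a);D=P[r][:,:2]-C;X=(c*D[:,0]+sn*D[:,1])*1e3;Y=(-sn*D[:,0]+c*D[:,1])*1e3
print(r.sum(),np.percentile(X,[1,99]),np.percentile(Y[Y>0],[2,98]) if (Y>0).any() else'')
```

```text
[0.58083353 0.22918684 0.20271879] [1.07541743 2.94763489 0.00450632] [ 0.5616074   0.93094827 -3.50357077] (array([ 0.03, -0.23,  8.07]), np.float64(0.0))
-16 969 [-34. -34. -33.]
-8 1022 [-34. -34. -33.]
0 1080 [-34. -33. -33.]
8 1139 [-34. -33. -32.]
16 1196 [-34. -33. -32.]
24 1213 [-35. -34. -33.]
32 1331 [-35. -34. -33.]
40 1420 [-35. -34. -33.]
48 1502 [-35. -34. -33.]
56 1607 [-35. -33.   6.]
4736 [-61.50748249  57.17108476] [ 1.27620101 68.33561008]
```

Request:
{"name": "step_arm", "arguments": {"motion": [[2,0,-0.15,0,0],[2,0,-0.15,1.5,0],[2,0,-0.15,3,0],[2,0,-0.15,4,0],[2,0,-0.15,4.5,0],[2,0,-0.15,4.5,0]]}}

```text
time: 17.3
tool_pos: [0.5767, 0.2275, 0.1526]
tcp_rot: [-1.075, -2.949, 0.004]
wrist_force: [0.7, -0.4, -3.4]
width: 0.46
grip_force: 56.4
```

Run:
```python
from h import *
s=bot.read_state();print(s['tool_pos'],s['wrist_force'],s['torque'],go([.5795,.2277,.1143],49.9))
```

```text
[0.57667018 0.22751686 0.15260389] [ 0.65614391 -0.44076335 -3.44903787] [-0.07615033 -0.00177556  0.05660977] (array([-0.21,  0.21,  3.83]), np.float64(0.0))
```

The foot is in the slot with no side force. I'll lower on slowly.

Request:
{"name": "step_arm", "arguments": {"motion": [[2,-0.1,0.1,1,0],[2,-0.1,0.1,2,0],[2,-0.1,0.1,2.7,0],[2,-0.1,0.1,3.2,0],[2,-0.1,0.1,3.5,0],[2,-0.1,0.1,3.7,0],[2,-0.1,0.1,3.8,0],[2,-0.1,0.1,3.9,0],[2,-0.1,0.1,3.9,0],[2,-0.1,0.1,3.9,0]]}}

```text
time: 18.3
tool_pos: [0.5795, 0.2281, 0.116]
tcp_rot: [1.076, 2.951, 0.0]
wrist_force: [0.3, -0.2, -3.9]
width: 0.463
grip_force: 56.5
```

Run:
```python
from h import *
s=bot.read_state();print(s['tool_pos'],s['wrist_force'],s['torque'],s['grip_force'])
s=bot.read_state();p,d=bot.read_camera('wrist');P=cloud('wrist',d,s);Q=toolcloud(d);m=(d>0)&(abs(Q[...,1])<.012)&(Q[...,0]>0)&(Q[...,0]<.05)&(abs(Q[...,2]+.034)<.01);print('top z',np.median(P[m][:,2]))
```

```text
[0.57947263 0.22806172 0.11604995] [ 0.33362179 -0.20136082 -3.89203707] [0.01314965 0.00370398 0.03861395] 56.470867395401
top z 0.14972387852701255
```

Request:
{"name": "step_arm", "arguments": {"motion": [[2,0,0,0.1,0],[2,0,0,0.2,0],[2,0,0,0.3,0],[2,0,0,0.3,0],[2,0,0,0.3,0]]}}

```text
time: 18.85
tool_pos: [0.5801, 0.2279, 0.1148]
tcp_rot: [1.075, 2.95, 0.001]
wrist_force: [-0.7, -2.1, 6.1]
width: 0.461
grip_force: 57.9
```

It is standing on the floor (10 N of support). I'll release gently and retreat.

Request:
{"name": "step_arm", "arguments": {"motion": [[2,0,0,-0.1,0],[3.9,0,0,-0.1,0],[4.2,0,0,-0.1,0],[4.6,0,0,-0.1,0],[5.4,0,0,-0.1,0],[5.4,0,0,-0.1,0],[5.4,0,0,-0.1,0],[5.4,0,0,-0.1,0]]}}

```text
time: 19.65
tool_pos: [0.5793, 0.2281, 0.1136]
tcp_rot: [-1.076, -2.951, 0.0]
wrist_force: [0.6, 0.6, -0.5]
width: 0.629
grip_force: 0.0
```

Request:
{"name": "step_arm", "arguments": {"motion": [[5.4,0,0,-1,0],[5.4,0,0,-3,0],[5.4,0,0,-6,0],[5.4,0,0,-10,0],[5.4,0,0,-14,0],[5.4,-4,0,-17,0],[5.4,-8,0,-17,0],[5.4,-12,0,-17,0],[5.4,-12,0,-17,0],[5.4,-12,0,-17,0]]}}

```text
time: 20.65
tool_pos: [0.6715, 0.1501, 0.284]
tcp_rot: [-1.078, -2.95, -0.0]
wrist_force: [0.1, 0.1, 0.9]
width: 0.633
grip_force: 0.0
```

Run:
```python
from h import *
s=bot.read_state();print(s['tool_pos'],s['wrist_force'],s['width'],s['time'])
p,d=bot.read_camera('wrist');P=cloud('wrist',d,s);q=P[(d>0)&(abs(P[...,2]-.148)<.006)&(abs(P[...,0]-.573)<.09)&(abs(P[...,1]-.233)<.09)]
print(len(q),np.median(q[:,2]),cv2.minAreaRect(q[:,:2].astype(np.float32)*1000))
cv2.imwrite('pics/w9.png',p[:,:,::-1])
a,_=bot.read_camera('scene');cv2.imwrite('pics/c9.png',cv2.cvtColor(np.hstack([cv2.resize(a[140:350,190:350],None,fx=2.2,fy=2.2,interpolation=2),cv2.copyMakeBorder(cv2.resize(p,(400,300)),0,162,0,0,0)]),cv2.COLOR_RGB2BGR))
```

```text
[0.67146754 0.15006317 0.28396883] [0.12846943 0.07087776 0.86409657] 0.6331714074682805 20.65
5186 0.14813282557842652 ((580.6116943359375, 227.605712890625), (40.03431701660156, 80.83695983886719), 49.84395980834961)
```

View pics/c9.png

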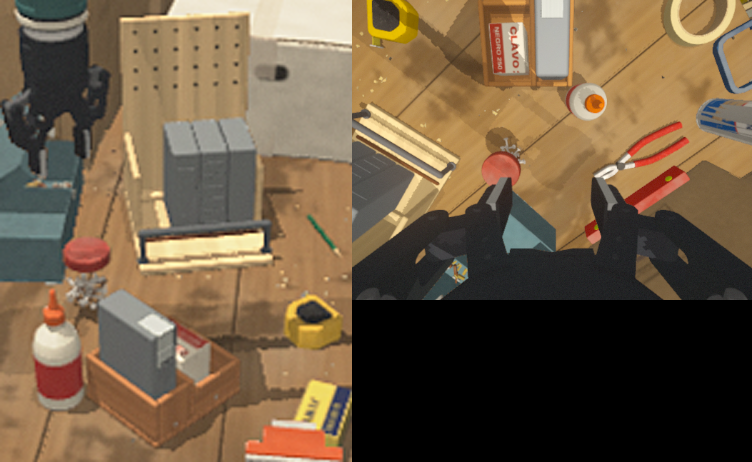

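The case stands upright in the slot with its top at 148 mm, about 2 mm off centre. The other three still stand in the rack and the bystanders are untouched, so I'm handing in.

```bash
python3 -c "
from workcell import bot
print(bot.finish_job())"
```

```text
the job is handed in; nothing more can be done
None
```

The latched case was tipped onto the rail, lifted out and set upright in the caddy slot about 2 mm off centre, and the job was handed in at about 21 s; the hand-in gave no verdict, but the last pictures show the other three cases still standing and the bystanders in place.

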